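# Hook the bottle-shelf bracket into the slotted upright

## Task

Hang the small steel shelf bracket on the slotted upright: pick it up, press its two hook tabs into the two slots until the back plate lies against the upright, then push it down until the hooks are fully home and the spring pin has popped out above the back plate, and let go. The slotted strip's exact height is not known, so feel for the slots with light pressure and never force the bracket against the upright. Leave the bottles, the tape roll and the dish where they are.

Things in the scene. Friction and masses are not known exactly. Their poses are not given: they have to be found in the camera images.
- bracket: Loose steel two-place shelf bracket, 0.25 kg, standing on its shelf. Origin: foot of its back face, mid-width, at the underside. +x out of the back face, as the hooks point (into the upright when hung), +z up. Back plate x -4..0 mm, y -22..22, z 0..88. Shelf x -92..-2, y -45..45, 4 mm thick, 12 mm lips.
- bracket_grip (a point): Point to grip from above, in the bracket's upright central rib, at bracket x -48, y 0, z 56 mm, axes as the bracket. The rib is 12 mm thick (y -6..6), x -72..-4, z 4..74 mm.
- bracket_hooks (a point): End of the lower hook tab: bracket x 9, y 0, z 18 mm, at its neck's underside; axes as the bracket. Two equal tabs, the upper 48 mm higher; each 5 mm wide, sticking 9 mm out of the back face, neck 10 mm high (z 18..28), with a hook hanging 8 mm below the neck (to z 10), 4 mm thick, about 4.5 mm clear of the back face.
- stand: Fixed upright: base plate 150x120x10 mm, x -50..100; aluminium channel 62 mm wide, top z 216 mm; in its front a 3 mm thick, 50 mm wide slotted steel strip, hollow 31 mm deep behind. Origin on the table under the middle of the strip's front face, which is the plane x = 0 and looks to -x; +x into the upright, +z up. Hung, the bracket's origin is at x 0, y 0, axes parallel.
- slot_nominal (a point): Nominal middle of the lower slot's lower edge in the strip's face: stand x 0, y 0, z 108 mm; axes as the stand. Two slots, 10 mm wide, 22 mm high, the upper 48 mm above the lower. The real strip, slots and pin are clamped up to 9 mm higher or lower than this point says, different every time and not reported; the strip does not move under load.
- seat_nominal (a point): Where the bracket's origin comes when fully seated, if the strip is at its nominal height: stand x 0, y 0, z 90 mm; the unknown strip offset (up to 9 mm up or down) adds to it. The hooks go in with the bracket 8 to 12 mm above its seated height; it then drops by that much until the necks rest on the slots' lower edges.
- pin (a joint): Spring locking pin in the strip, 8 mm thick, at stand y +14 mm, 76 mm above the lower slot's lower edge. Value: how far it is pushed in, m; 0 = out (stands 6 mm proud), 0.006 = flush. 3 N to start, 6 N flush. The back plate pushes it in as the hooks enter; it springs out above the plate's top edge when the bracket is within about 2 mm of seated.
- amber_bottle: Bystander: brown bottle with a screw cap, 50x51x89 mm, standing; origin under its centre.
- small_bottle: Bystander: small bottle with a screw cap, 34x35x62 mm, standing; origin under its centre.
- tape: Bystander: roll of tape lying flat, 76 mm across, 19 mm high; origin under its centre.
- dish: Bystander: flat round dish, 60 mm across, 15 mm high; origin under its centre.
Things that resemble listed ones, but are neither listed nor needed, are in the scene too. What is shaped like the bracket but blue or orange is not meant.

How it is judged:
By the outcome, as a careful person would: the job done as asked, in the order asked, and still so for the second after the job is handed in, with the robot touching nothing.
It also fails if it takes over 64 s, if anything falls off the work surface, if the arm or the gripper's body presses on something with over 40 N, if the wrist force passes 120 N, or if a joint passes its speed limit or range.

## Robot

A 6-joint arm with a two-finger parallel gripper is mounted at the origin on a cart in front of the work surface, level with it; the furniture and walls round the work are solid. World frame = base frame: x ahead of the robot, y to its left, z up, the work surface at z = 0. Lengths are in m, angles in rad, forces in N, time in s.
With the tool pointing down it reaches from about 0.225 to 0.875 m from the base axis. Payload 3.4 kg.
Tool frame: the origin (TCP) lies where the fingers leave the gripper's body, on its centre line; the fingertips stand 73 mm ahead of it and the grasp point (between the pads) lies 54 mm ahead of it (manip.grip_point_offset is the distance from the TCP to the grasp point, in m); z points along the fingers, y is the line along which they close (so a half turn about z gives the same grasp; the last joint's range is limited). The gripper opens to 85 mm and grips with 20 to 120 N. Pads are 22 mm wide; open, the fingers measure 114 mm over their backs; the gripper's body (76 mm by 85 mm) begins 54 mm behind the grasp point. The pads swing forward as they close: fully open they stand 13 mm farther back than shut.
Start: joints at [-1.444, 0.276, 1.505, -0, 1.361, -0.121], TCP at [0.141, -0.557, 0.304] pointing down, gripper open.
Joint ranges: [-2.89, 2.89], [-0.75, 2.08], [0.22, 2.7], [-1.18, 4.32], [0.11, 2.71], [-2.7, 2.7]. Speed limits (rad/s): [2.57, 2.57, 3.14, 3.14, 3.14, 3.14].

## Interface

Orientations are given as a unit quaternion [w, x, y, z].
In Python, from rig import sensors, cams, manip, spotter gives the robot as it stands.
- The arm moves only by the tool drive_tool, never from a script. Its argument "targets" is a list of rows, each a list of 4 numbers: the shift along the world's x, y, z in m, then the turn about the world's z in degrees. In form: [[dx, dy, dz, spin], ...]. A call has exactly 5 rows; each row shifts and turns the commanded pose from where the row before left it; what a row does not reach is not made up. A row lasts 1/8 s, in which the tool goes at most 62.5 mm and 10.7 degrees, less where a joint would pass 70% of its speed; a pose out of reach is approached as far as the arm can. A call is refused whole if a number of a shift passes 0.0625 or a number of a turn 10.7, either way. A call with a gripper value outside its range is refused whole. "jaw" is the finger opening in m, from 0 to 0.0854, set as the call begins (left out, the last holds). The fingers move at their own pace and stop on an object; "force" is the grip in N (left out, the last holds). Time passes only in rows, so rows that do not move let the fingers close, or fill a call up. It gives the time, the measured TCP pose, the force and the opening at its end, in the units of the state.
- sensors.get_state(): the state, without advancing time (a new reading comes with each control period).
- cams.get_image(name): name is "scene" or "top" or "wrist"; returns a dict with "color" (480x640x3 uint8, red, green, blue), "intrinsics" (3x3 intrinsics, pixels), "R" (3x3) and "t" (3): a world point X has camera coordinates R X + t. Camera axes: x right, y down, z forward; pixel columns grow to the right and rows downward; lengths in m; the calibration is good to about 2 mm. A picture is of the moment at which its call begins. There is no depth.
- manip.sign_off(): hands the job in, once; it reports no verdict.
Trained networks look in the newest picture that a camera, given by its name, has taken for a name from the list of things; names that differ only in an ending like _2 or _b are one class to them, and where a whole thing is asked for, a point or a joint stands for the part that bears it (a point fixed in the world has none). Each returns a list of dicts, best first, with "score" (0 to 1); they miss things now and then, are a little off and sometimes report something else, mostly with a low value. They report only what shows in the picture. A call takes as long as a camera call. They do not tell look-alikes from the thing itself.
- spotter.find_in(query, camera): "point" ([x, y, z] in m, in world coordinates, good to about 4 mm: the middle of the surface that is visible of it).
- spotter.landmark_of(query, camera): "point" ([x, y, z] in m, in world coordinates, good to about 4 mm: a listed point, or the origin of a listed thing).
The state is a dict: "clock": time; "qpos": joint angles; "qd": joint speeds; "effort": joint torques, N m; "position": TCP position; "ee_rot": TCP orientation; "contact_force": force on the tool from outside, world axes, zero at the start; "moment": the same for the moment, N m; "width": finger opening in m.
Only numpy, scipy, OpenCV 4.12 (cv2) and the standard library are available. Lean on these libraries where they do the work, as an engineer would, in place of code of your own. Each camera call takes 0.05 s, during which the arm holds its last target. There are 200 camera calls.

## Working session

There is one attempt and no reset: what is moved stays moved. The work goes in short steps, Python scripts to look and compute and a tool call to move; the robot and the scene stay as the last step left them, time stands still between calls to the robot, and variables do not carry over. Pictures are saved under pics/ and viewed, on a budget of 10 in all, crops included, one or two more only if the job needs it, and the job is handed in when it is done.

Besides the shell and the picture viewer there is one more tool, called after "Request:" by a JSON object that holds its "op" and its "data". drive_tool: Moves the arm, as the interface text tells. Its arguments: {"type":"object","properties":{"targets":{"type":"array","items":{"type":"array","items":{"type":"number"}}},"jaw":{"type":"number"},"force":{"type":"number"}},"required":["targets"]}

```bash
mkdir -p pics; cat > h.py <<'E'
from rig import sensors, cams, manip, spotter
import numpy as np, cv2
def snap(n,f):
    im=cams.get_image(n); cv2.imwrite('pics/'+f,im['color'][:,:,::-1]); return im
def proj(im,X):
    c=im['R']@np.array(X)+im['t']; p=im['intrinsics']@c; return p[:2]/p[2]
def atz(im,uv,z):
    d=im['R'].T@np.linalg.inv(im['intrinsics'])@np.array([*uv,1.]); o=-im['R'].T@im['t']
    return o+d*(z-o[2])/d[2]
E
python3 - <<'E'
from h import *
s=sensors.get_state(); print(s); print(manip.grip_point_offset)
ims={c:snap(c,c+'0.png') for c in ('scene','top')}
for c in ims:
  im=ims[c]; print(c,-im['R'].T@im['t'])
  for q in ('bracket','bracket_grip','bracket_hooks','stand','slot_nominal','seat_nominal'):
    try:
      for d in spotter.landmark_of(q,c)[:4]: print(c,q,np.round(d['point'],4),round(d['score'],2),proj(im,d['point']).round())
    except Exception as e: print(q,e)
np.hstack
cv2.imwrite('pics/both.png',cv2.resize(np.vstack([ims['scene']['color'],ims['top']['color']])[:,:,::-1],None,fx=1,fy=1))
E
```

```text
{'clock': 0.0, 'qpos': array([-1.44401387e+00,  2.76617904e-01,  1.50615870e+00,  3.07771703e-07,
        1.36066874e+00, -1.21083314e-01]), 'qd': array([-9.27752115e-04, -1.39425525e-03, -3.32280971e-04, -9.74273501e-05,
       -1.48541832e-03,  1.84486953e-03]), 'effort': array([-1.54896250e-03, -4.16770577e+01, -2.45807290e+01, -3.81626523e-04,
        1.09302480e-02,  1.39107900e-05]), 'position': array([ 0.14096606, -0.55704558,  0.30301632]), 'ee_rot': array([-9.26340668e-04,  9.92329723e-01,  1.23615787e-01, -2.48920761e-06]), 'contact_force': array([ 0.03949731, -0.6209507 ,  0.2936262 ]), 'moment': array([-0.03980921, -0.00474004, -0.01662882]), 'width': 0.08554575712811058}
0.0539
scene [-0.26539713 -0.45691209  0.84475179]
scene bracket [0.6256 0.1888 0.0016] 0.69 [273. 247.]
scene bracket [ 0.3725  0.0359 -0.0049] 0.69 [264. 341.]
scene bracket [ 0.4898  0.1973 -0.0005] 0.62 [235. 278.]
scene bracket_grip [0.5979 0.148  0.0532] 0.84 [281. 241.]
scene bracket_grip [0.3337 0.0654 0.0518] 0.71 [238. 326.]
scene bracket_grip [0.5361 0.3279 0.053 ] 0.49 [201. 229.]
scene brack
[... 601 characters left out ...]
91 [305. 345.]
top bracket_grip [0.4448 0.1998 0.057 ] 0.74 [241. 291.]
top bracket_grip [0.5375 0.3298 0.0592] 0.7 [183. 248.]
top bracket_grip [0.5998 0.1508 0.0554] 0.63 [266. 222.]
top bracket_hooks [0.5016 0.1922 0.0196] 0.91 [248. 268.]
top bracket_hooks [0.3817 0.03   0.0156] 0.84 [320. 323.]
top bracket_hooks [0.5199 0.2713 0.0183] 0.75 [213. 260.]
top bracket_hooks [0.6305 0.1888 0.0165] 0.62 [252. 212.]
top stand [ 0.6142 -0.0495  0.0017] 0.75 [355. 222.]
top stand [ 0.4931  0.1879 -0.0007] 0.43 [251. 273.]
top slot_nominal [ 0.6146 -0.0508  0.109 ] 0.78 [359. 210.]
top seat_nominal [ 0.4373 -0.1374  0.0038] 0.7 [394. 299.]
top seat_nominal [ 0.6105 -0.0528  0.0889] 0.6 [359. 214.]
```

View pics/scene0.png

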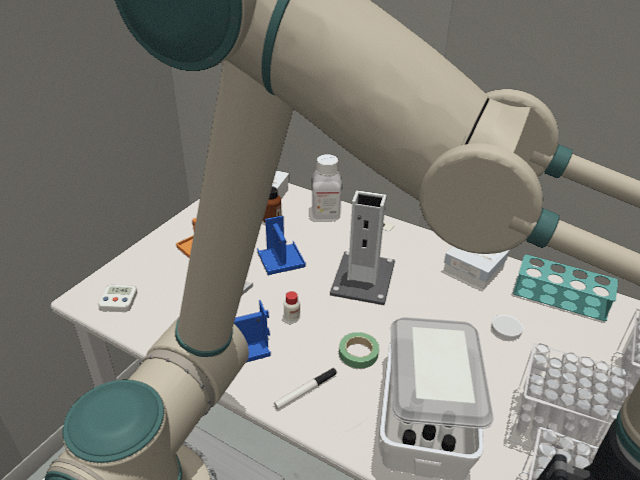

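View pics/top0.png

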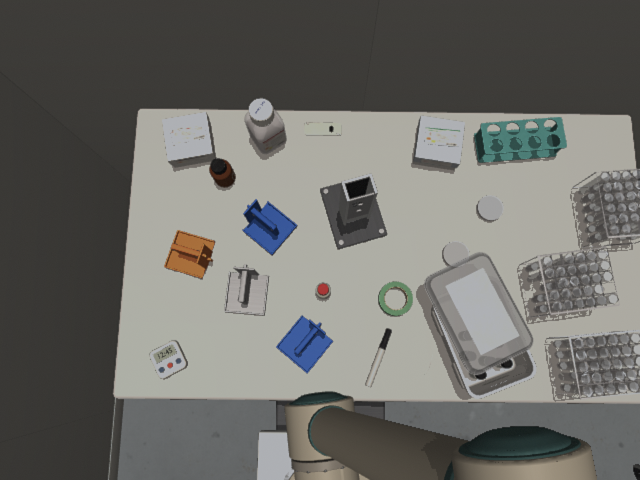

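The scene and top views show two blue brackets and one orange one. The steel bracket is at top (247,290), with its hooks pointing up in the image. The stand is at (355,212), yawed by roughly +18°. I'll move above the steel bracket.

Request:
{"op": "drive_tool", "data": {"targets": [[0.02,0.05,0.005,-1.5],[0.02,0.05,0.005,-1.5],[0.02,0.05,0.005,-1.5],[0.02,0.05,0.005,-1.5],[0.02,0.05,0.005,-1.5]], "jaw": 0.08}}

```text
clock: 1.32
position: [0.2414, -0.3058, 0.3293]
ee_rot: [0.0, 0.998, 0.058, 0.0]
contact_force: [0.4, -0.5, 1.0]
width: 0.0796
```

Request:
{"op": "drive_tool", "data": {"targets": [[0.02,0.05,0,-1.5],[0.02,0.05,0,-1.5],[0.02,0.05,0,-1.5],[0.02,0.05,0,-1.5],[0.02,0.05,0,-1.5]]}}

```text
clock: 1.95
position: [0.3414, -0.0558, 0.3294]
ee_rot: [0.0, 1.0, -0.008, 0.001]
contact_force: [1.2, -0.0, 1.1]
width: 0.0801
```

Request:
{"op": "drive_tool", "data": {"targets": [[0.02,0.05,0,-1.5],[0.02,0.05,0,-1.5],[0.02,0.05,0,-1.5],[0.02,0.05,0,-1.5],[0.02,0.05,0,-1.5]]}}

```text
clock: 2.58
position: [0.4414, 0.1944, 0.3292]
ee_rot: [0.0, 0.997, -0.072, 0.0]
contact_force: [1.5, -0.7, 0.7]
width: 0.08
```

```bash
python3 - <<'E'
from h import *
im=snap('wrist','w1.png'); print(-im['R'].T@im['t'],im['R'])
for q in ('bracket','bracket_grip','bracket_hooks','stand','slot_nominal'):
  for d in spotter.landmark_of(q,'wrist')[:3]: print(q,np.round(d['point'],4),round(d['score'],2),proj(im,d['point']).round())
s=sensors.get_state();print(s['position'],s['ee_rot'],s['qpos'])
E
```

```text
[0.52234175 0.18342305 0.39990611] [[-1.44419804e-01 -9.89516255e-01  7.07749015e-04]
 [-9.39680161e-01  1.37370288e-01  3.13258040e-01]
 [-3.10071146e-01  4.45756071e-02 -9.49667784e-01]]
bracket [ 0.3689  0.038  -0.0041] 0.8 [473. 241.]
bracket [5.227e-01 2.833e-01 2.000e-04] 0.78 [216. 128.]
bracket [ 4.966e-01  1.903e-01 -4.000e-04] 0.74 [315. 141.]
bracket_grip [0.5371 0.3323 0.0555] 0.94 [139. 121.]
bracket_grip [0.3315 0.0597 0.0525] 0.88 [473. 298.]
bracket_grip [0.5925 0.1494 0.0507] 0.85 [348.  12.]
bracket_hooks [0.4986 0.1902 0.0148] 0.9 [315. 140.]
bracket_hooks [0.3809 0.0302 0.0192] 0.85 [489. 236.]
bracket_hooks [0.5157 0.2798 0.0182] 0.78 [217. 136.]
[0.44050585 0.1917863  0.32881319] [ 4.69316686e-04  9.97367233e-01 -7.25138873e-02 -3.44222185e-04] [ 2.66074089e-01  1.18556973e-01  1.64852602e+00 -6.69337931e-04
  1.37547088e+00  1.98215584e+00]
```

View pics/w1.png

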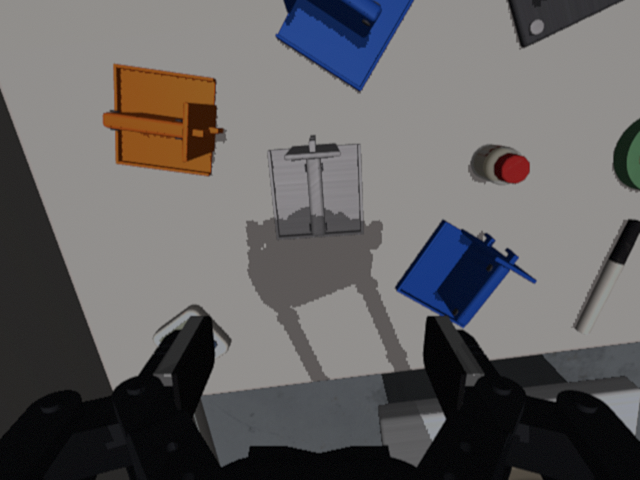

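The wrist view shows the steel bracket: shelf corners about (269,151), (361,144), (363,233), (280,238), rib from (317,160) to (318,232).

```bash
python3 - <<'E'
from h import *
im=cams.get_image('wrist')
c=[atz(im,p,.012)[:2] for p in [(269,151),(361,144),(363,233),(280,238)]]
print(np.round(c,4), np.mean(c,0))
for a,b in ((3,0),(2,1)): d=c[b]-c[a]; print(np.degrees(np.arctan2(d[1],d[0])),np.hypot(*d))
for a,b in ((1,0),(2,3)): d=c[b]-c[a]; print(np.degrees(np.arctan2(-d[0],d[1])),np.hypot(*d))
r0=atz(im,(318.5,232),.06);r1=atz(im,(315.5,161),.074);print(r0,r1)
t=cams.get_image('top')
g=cv2.resize(im['color'][120:260,240:400],None,fx=4,fy=4,interpolation=2)[:,:,::-1]
k=cv2.resize(t['color'][165:260,310:400],None,fx=6,fy=6,interpolation=2)[:,:,::-1]
g=g[:560];k=k[:560];g=g[:, :]
out=np.zeros((600,800,3),np.uint8);g=cv2.resize(g,(400,350));k=cv2.resize(k,(400,422));out[:350,:400]=g;out[:422,400:]=k
cv2.imwrite('pics/c2.png',out)
E
```

```text
[[0.4932 0.2323]
 [0.4869 0.1444]
 [0.3986 0.1522]
 [0.4056 0.2371]] [0.44606961 0.19148479]
-3.171746576799478 0.08776024918894838
-5.048786530171309 0.0887365708750014
-4.070533025141442 0.08814279999618552
-4.725237067673828 0.08525675449648634
[0.4204999  0.19505957 0.06      ] [0.48448425 0.188197   0.074     ]
```

View pics/c2.png

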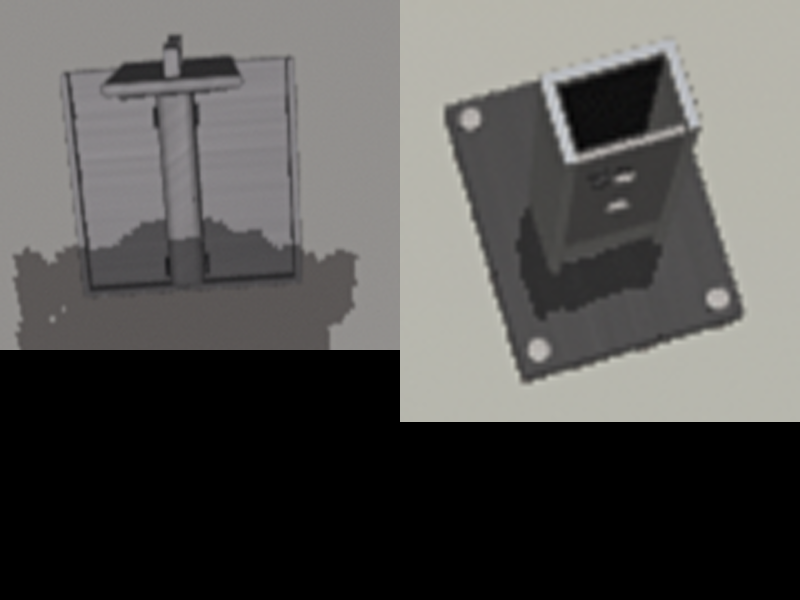

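Request:
{"op": "drive_tool", "data": {"targets": [[0.0005,0,-0.04,0.8],[0.0005,0,-0.04,0.8],[0.0005,0,-0.04,0.8],[0.0005,0,-0.04,0.8],[0.0005,0,-0.035,0.6]], "jaw": 0.05}}

```text
clock: 3.6
position: [0.4433, 0.1913, 0.1331]
ee_rot: [0.0, 0.999, -0.04, 0.0]
contact_force: [-0.4, 0.7, -0.4]
width: 0.0502
```

```bash
python3 - <<'E'
from h import *
im=cams.get_image('top')
P=dict(fl=(337.7,249.5),fr=(387,235.4),bl=(319.9,188.2))
W={k:atz(im,v,.01)[:2] for k,v in P.items()}
T=[atz(im,v,.216)[:2] for v in [(348.7,201.1),(376.8,193.8)]]
print(W,T)
d=W['bl']-W['fl'];print(np.hypot(*d),np.degrees(np.arctan2(d[1],d[0])))
d=W['fl']-W['fr'];a=np.arctan2(-d[0],d[1]);print(np.hypot(*d),np.degrees(a))
m=(W['fl']+W['fr'])/2; print('origin',m+.05*np.array([np.cos(a),np.sin(a)]))
d=T[0]-T[1];print(np.hypot(*d),np.degrees(np.arctan2(-d[0],d[1])),'topfront mid',(T[0]+T[1])/2)
w=snap('wrist','w3.png')
for q in ('bracket_grip','bracket','bracket_hooks'):
  for d in spotter.landmark_of(q,'wrist')[:2]: print(q,np.round(d['point'],4),round(d['score'],2))
s=sensors.get_state();print(s['position'],s['contact_force'])
E
```

```text
{'fl': array([ 0.54748387, -0.00892986]), 'fr': array([ 0.58159567, -0.12156421]), 'bl': array([0.69213744, 0.03357235])} [array([ 0.60377091, -0.02523395]), array([ 0.61895174, -0.07919094])]
0.1507683445825646 16.373880012031268
0.1176864962294279 16.849160716804445
origin [ 0.61239333 -0.05075438]
0.05605188851709298 15.71398108227711 topfront mid [ 0.61136132 -0.05221244]
bracket_grip [0.445  0.1982 0.0598] 0.67
bracket [0.4902 0.1908 0.0026] 0.84
bracket [3.725e-01 3.620e-02 1.000e-04] 0.76
bracket_hooks [0.5147 0.2723 0.0179] 0.96
bracket_hooks [0.5013 0.1914 0.0182] 0.95
[0.44439916 0.19219327 0.13521288] [0.61481441 0.51105155 0.53693093]
```

View pics/w3.png

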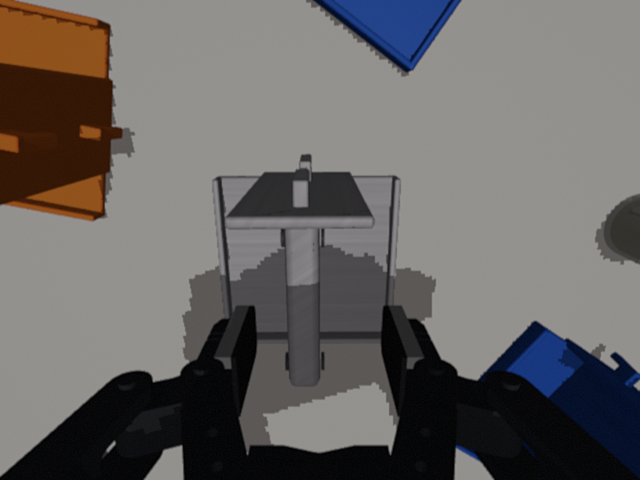

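```bash
python3 - <<'E'
from h import *
im=cams.get_image('wrist')
for p in ((303,228),(304,380),(319,330)): print(atz(im,p,.074))
c=[atz(im,p,.012)[:2] for p in [(214,178),(400,178),(393,334),(226,334)]];print(np.round(c,4),np.mean(c,0))
s=sensors.get_state();print(proj(im,s['position']-[0,0,.054]),proj(im,s['position']-[0,0,.06]))
E
```

```text
[0.48849475 0.19474863 0.074     ]
[0.42608219 0.20010033 0.074     ]
[0.44802701 0.19239286 0.074     ]
[[0.4998 0.2398]
 [0.4925 0.149 ]
 [0.4057 0.1542]
 [0.4131 0.2472]] [0.452778   0.19755392]
[319.68518617 348.96440283] [319.64085686 339.96328939]
```

Request:
{"op": "drive_tool", "data": {"targets": [[0.003,0.006,-0.01,0],[0,0,-0.015,0],[0,0,0,0],[0,0,0,0],[0,0,0,0]]}}

```text
clock: 4.53
position: [0.4469, 0.1987, 0.1095]
ee_rot: [-0.0, 0.999, -0.039, 0.001]
contact_force: [0.6, 0.7, 0.9]
width: 0.0498
```

Request:
{"op": "drive_tool", "data": {"targets": [[0,0,0,0],[0,0,0,0],[0,0,0,0],[0,0,0,0],[0,0,0,0]], "jaw": 0, "force": 70}}

```text
clock: 5.15
position: [0.4467, 0.1984, 0.1092]
ee_rot: [0.0, 0.999, -0.039, 0.0]
contact_force: [-1.2, -1.7, 5.4]
width: 0.0112
```

Request:
{"op": "drive_tool", "data": {"targets": [[0,0,0.01,0],[0,0,0.02,0],[0,0,0.025,0],[0,0,0.025,0],[0,0,0.025,0]]}}

```text
clock: 5.78
position: [0.446, 0.1987, 0.2145]
ee_rot: [-0.0, 0.999, -0.039, -0.001]
contact_force: [-0.1, -1.0, -3.0]
width: 0.0112
```

Request:
{"op": "drive_tool", "data": {"targets": [[0.005,-0.03,0,2],[0.005,-0.03,0,2],[0.005,-0.03,0,2],[0.005,-0.03,0,2],[0.005,-0.03,0,2]]}}

```text
clock: 6.4
position: [0.4712, 0.0478, 0.2138]
ee_rot: [-0.0, 0.999, 0.049, -0.0]
contact_force: [0.0, -0.2, -3.3]
width: 0.0112
```

Request:
{"op": "drive_tool", "data": {"targets": [[0.008,-0.03,0,2.2],[0.008,-0.03,0,2.2],[0.008,-0.025,0,2.2],[0.008,-0.02,0,2.2],[0.008,-0.016,0,2.2]]}}

```text
clock: 7.02
position: [0.5114, -0.0731, 0.2137]
ee_rot: [-0.0, 0.99, 0.144, -0.0]
contact_force: [0.5, 0.3, -3.0]
width: 0.0111
```

```bash
python3 - <<'E'
from h import *
ims={c:snap(c,c+'4.png') for c in ('scene','wrist','top')}
for c in ims:
  for q in ('bracket','bracket_grip','bracket_hooks','stand','slot_nominal','pin'):
    try:
      for d in spotter.landmark_of(q,c)[:3]:
        if d['point'][2]>.07 or q in('stand','slot_nominal'): print(c,q,np.round(d['point'],4),round(d['score'],2),proj(ims[c],d['point']).round())
    except Exception as e: print(q,e)
s=sensors.get_state();print(s['position'],s['ee_rot'],s['contact_force'])
a=cv2.resize(ims['scene']['color'][140:330,250:450],None,fx=2.8,fy=2.8)[:480,:]
b=cv2.resize(ims['wrist']['color'],(400,300));
out=np.zeros((600,800,3),np.uint8);out[:300,:400]=b;a=cv2.resize(ims['scene']['color'][150:310,270:430],(400,400),interpolation=2);out[:400,400:]=a
cv2.imwrite('pics/c4.png',out[:,:,::-1])
E
```

```text
scene bracket [ 0.5549 -0.0554  0.1051] 0.7 [352. 263.]
scene bracket_hooks [ 0.5647 -0.0564  0.1233] 0.97 [356. 254.]
scene stand [ 0.6151 -0.0495 -0.003 ] 0.59 [360. 286.]
scene slot_nominal [ 0.6147 -0.0506  0.106 ] 0.69 [364. 247.]
pin it knows: amber_bottle, bracket, bracket_grip, bracket_hooks, dish, seat_nominal, slot_nominal, small_bottle, stand, tape
wrist bracket [ 0.5592 -0.061   0.1047] 0.62 [318. 190.]
wrist bracket_grip [ 0.5096 -0.0736  0.1624] 0.65 [313. 360.]
wrist bracket_hooks [ 0.5663 -0.0613  0.1226] 0.94 [324. 182.]
wrist stand [ 6.158e-01 -5.280e-02  6.000e-04] 0.56 [330.  76.]
wrist slot_nominal [ 0.6166 -0.0539  0.1081] 0.59 [342.  52.]
pin it knows: amber_bottle, bracket, bracket_grip, bracket_hooks, dish, seat_nominal, slot_nominal, small_bottle, stand, tape
top bracket [ 0.5553 -0.0662  0.105 ] 0.81 [366. 238.]
top bracket_grip [ 0.5094 -0.0689  0.1606] 0.79 [369. 255.]
top bracket_hooks [ 0.5631 -0.0575  0.1248] 0.89 [362. 232.]
top stand [ 0.6143 -0.0479  0.002 ] 0.68 [355. 222.]
top stand [ 0.6108 -0.0504  0.1065] 0.56 [358. 212.]
top stand [0.7201 0.2574 0.0017] 0.34 [225. 177.]
top slot_nominal [ 0.5573 -0.0651  0.1059] 0.22 [365. 237.]
pin it knows: amber_bottle, bracket, bracket_grip, bracket_hooks, dish, seat_nominal, slot_nominal, small_bottle, stand, tape
[ 0.51150938 -0.07242961  0.21393453] [3.12655665e-05 9.89657012e-01 1.43453819e-01 4.81434613e-06] [-0.19117555  0.32181013 -2.17405551]
```

View pics/c4.png

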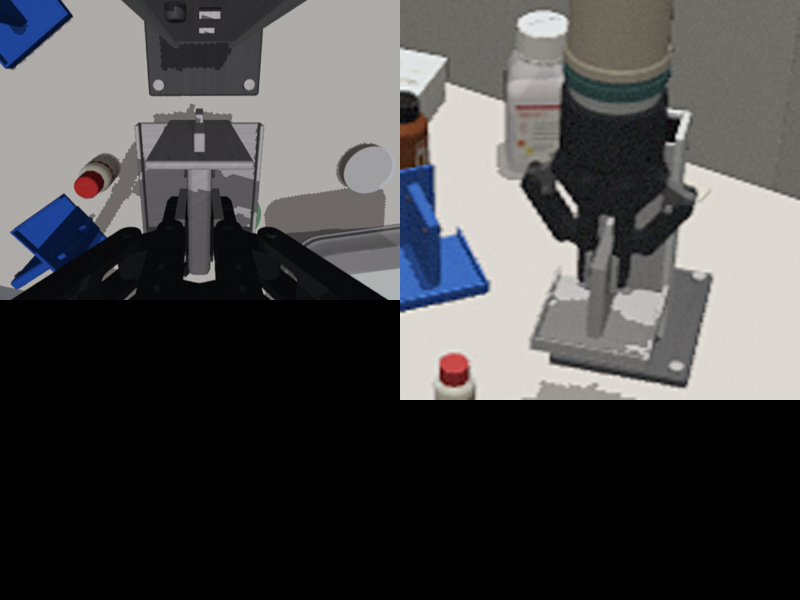

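The composite shows the bracket held level ahead of the stand. The wrist view has slots at about (331,24) and (331,48), the pin at (280,18) and the hooks at (318,185). I'll zoom in to align laterally and estimate slot height.

```bash
python3 - <<'E'
import cv2,numpy as np
w=cv2.imread('pics/wrist4.png')[0:230,220:440]; s=cv2.imread('pics/scene0.png')[185:305,330:400]
out=np.zeros((600,800,3),np.uint8)
out[:460,:440]=cv2.resize(w,None,fx=2,fy=2,interpolation=2)
out[:600,440:790]=cv2.resize(s,None,fx=5,fy=5,interpolation=2)
cv2.imwrite('pics/c5.png',out)
E
```

```text
(no output)
```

View pics/c5.png

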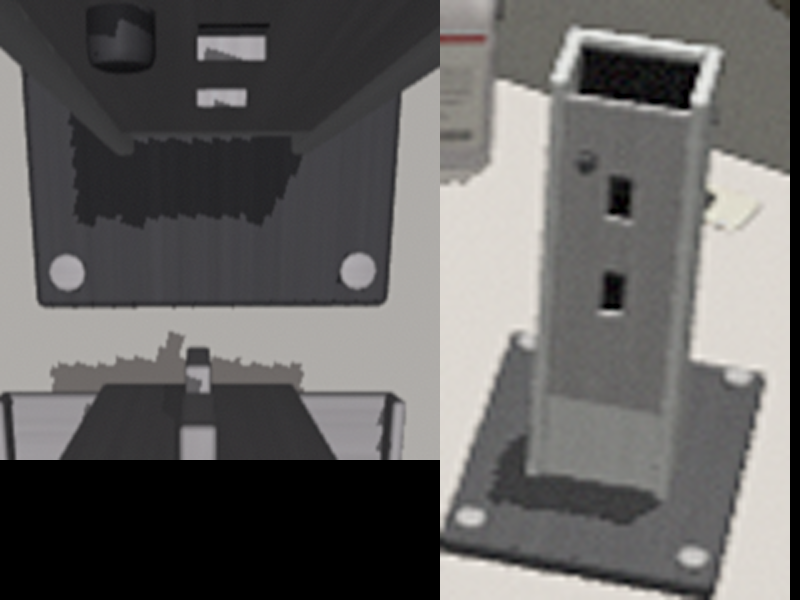

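```bash
python3 - <<'E'
from h import *
# scene cam & wrist cam calibrations (arm unmoved since)
sc=cams.get_image('scene'); w=cams.get_image('wrist')
a=np.radians(16.4); X=np.array([np.cos(a),np.sin(a),0]);Y=np.array([-np.sin(a),np.cos(a),0]);O=np.array([.613,-.0508,0])
def onplane(im,uv):
    d=im['R'].T@np.linalg.inv(im['intrinsics'])@np.array([*uv,1.]); o=-im['R'].T@im['t']
    p=o+d*((O-o)@X)/(d@X); return np.round([(p-O)@Y*1e3,p[2]*1e3],1)
for n,p in dict(topfront=(639.5,102),botfront=(597,487),l_low=(611,313),u_low=(618,218),l_top=(613,272),u_top=(620,177),pin=(586,161)).items():
    print('scene',n,onplane(sc,((p[0]-440)/5+330,185+p[1]/5)))
for n,p in dict(usl_l=(197,36),usl_r=(268,36),lsl_l=(196,96),lsl_r=(246,96),usl_low=(232,60),usl_top=(232,25),lsl_low=(221,107),lsl_top=(221,88),foot_l=(127,150),foot_r=(297,136),).items():
    print('wrist',n,onplane(w,(p[0]/2+220,p[1]/2)))
f=[atz(w,p,.01) for p in ((239,152),(414,151))]
d=f[0]-f[1];print('base',np.linalg.norm(d),np.degrees(np.arctan2(-d[0],d[1])),[( (q-O)@X,(q-O)@Y) for q in f])
zb=.105
for n,p,z in (('uhook',(198,440),zb+.076),('lhook',(198,352),zb+.028),('plateL',(218/1*0+ 0,0),0)):
    if p[1]: q=atz(w,(p[0]/2+220,p[1]/2),z);print(n,(q-O)@X,(q-O)@Y)
# shelf lip corners rear
q=[atz(w,p,zb+.012) for p in ((220,197),(422,199))];d=q[0]-q[1];print('shelf',np.linalg.norm(d),np.degrees(np.arctan2(-d[0],d[1])),[((p-O)@X,(p-O)@Y) for p in q])
s=sensors.get_state();print('tcp',(s['position']-O)@X,(s['position']-O)@Y)
E
```

```text
scene topfront [ -5.5 211.2]
scene botfront [-1.1 10.4]
scene l_low [ -1.  105.7]
scene u_low [ -0.7 154.2]
scene l_top [ -0.5 126.8]
scene u_top [ -0.2 174.3]
scene pin [ 14.  179.3]
wrist usl_l [  8.3 177.2]
wrist usl_r [ -0.2 177.3]
wrist lsl_l [  8.5 130.3]
wrist lsl_r [ -0.4 130.5]
wrist usl_low [  3.5 162.6]
wrist usl_top [  4.3 182.8]
wrist lsl_low [  3.6 116.6]
wrist lsl_top [  4.3 139. ]
wrist foot_l [29.6 22.8]
wrist foot_r [-17.4  64.1]
base 0.11884933527429646 16.821746662545266 [(np.float64(-0.04730705957955039), np.float64(0.062121251301291765)), (np.float64(-0.046432233226152614), np.float64(-0.056724864217868265))]
uhook -0.04920292236445884 0.008092595433633238
lhook -0.04466663481959745 0.008012858955146838
shelf 0.08687553701592779 15.920868993259527 [(np.float64(-0.05618453124285332), np.float64(0.05048963457720712)), (np.float64(-0.056911011949297), np.float64(-0.03638286485494348))]
tcp -0.10345502940643674 0.007831018682624126
```

Request:
{"op": "drive_tool", "data": {"targets": [[0.0085,0.001,-0.0014,0],[0.0085,0.001,-0.0014,0],[0.0085,0.001,-0.0014,0],[0.008,0.0005,-0.0014,0],[0,0,0,0]]}}

```text
clock: 8.65
position: [0.5458, -0.0689, 0.208]
ee_rot: [0.0, 0.99, 0.144, -0.0]
contact_force: [-0.1, 0.2, -3.9]
width: 0.0111
```

```bash
python3 - <<'E'
from h import *
w=snap('wrist','wrist6.png');t=snap('top','top6.png');s=snap('scene','scene6.png')
st=sensors.get_state();print(st['position'],st['ee_rot'],st['contact_force'])
O=np.array([.613,-.0508,0]);a=np.radians(16.4);X=np.array([np.cos(a),np.sin(a),0]);Y=np.array([-np.sin(a),np.cos(a),0])
print((st['position']-O)@X,(st['position']-O)@Y)
for q in ('bracket_hooks','slot_nominal','stand','bracket'):
  for c in ('wrist','top','scene'):
    for d in spotter.landmark_of(q,c)[:2]:
      p=np.array(d['point']);print(c,q,np.round(p,4),round((p-O)@X*1e3,1),round((p-O)@Y*1e3,1),round(d['score'],2))
cv2.imwrite('pics/c6.png',cv2.resize(w['color'][0:200,210:450],None,fx=3.3,fy=3,interpolation=2)[:600,:,::-1])
E
```

```text
[ 0.54473245 -0.06890268  0.20820616] [-5.64903896e-05  9.89650033e-01  1.43501516e-01 -3.50785451e-04] [-0.10437003  0.35422349 -2.13051205]
-0.07060115191965632 0.0019086095624158
wrist bracket_hooks [0.3839 0.0316 0.019 ] -196.5 143.7 0.96
wrist bracket_hooks [ 0.5985 -0.0559  0.1168] -15.3 -0.8 0.82
top bracket_hooks [0.6303 0.1909 0.0161] 84.8 227.0 0.78
top bracket_hooks [0.5153 0.273  0.0197] -2.3 338.2 0.64
scene bracket_hooks [0.3755 0.028  0.0222] -205.6 142.7 0.97
scene bracket_hooks [ 0.5953 -0.0542  0.1163] -17.9 1.7 0.92
wrist slot_nominal [ 0.6138 -0.0497  0.1075] 1.1 0.8 0.8
top slot_nominal [ 0.6116 -0.0487  0.1066] -0.8 2.4 0.76
top slot_nominal [ 0.6134 -0.052   0.087 ] 0.0 -1.3 0.71
scene slot_nominal [ 0.6183 -0.0525  0.1048] 4.6 -3.1 0.84
wrist stand [ 0.6128 -0.0513  0.0016] -0.3 -0.4 0.89
top stand [ 6.121e-01 -5.010e-02  4.000e-04] -0.7 0.9 0.69
top stand [7.205e-01 2.578e-01 6.000e-04] 190.3 265.7 0.6
scene stand [ 0.6122 -0.0485  0.0013] -0.1 2.4 0.75
wrist bracket [ 0.3729  0.037  -0.0044] -205.5 152.0 0.95
wrist bracket [ 0.5897 -0.0572  0.0987] -24.2 0.4 0.88
top bracket [ 0.6273  0.1821 -0.0023] 79.5 219.4 0.78
top bracket [0.3708 0.0358 0.0031] -207.9 151.5 0.76
scene bracket [ 0.5225  0.2836 -0.0035] 7.6 346.3 0.89
scene bracket [0.627  0.1842 0.0008] 79.8 221.5 0.83
```

View pics/c6.png

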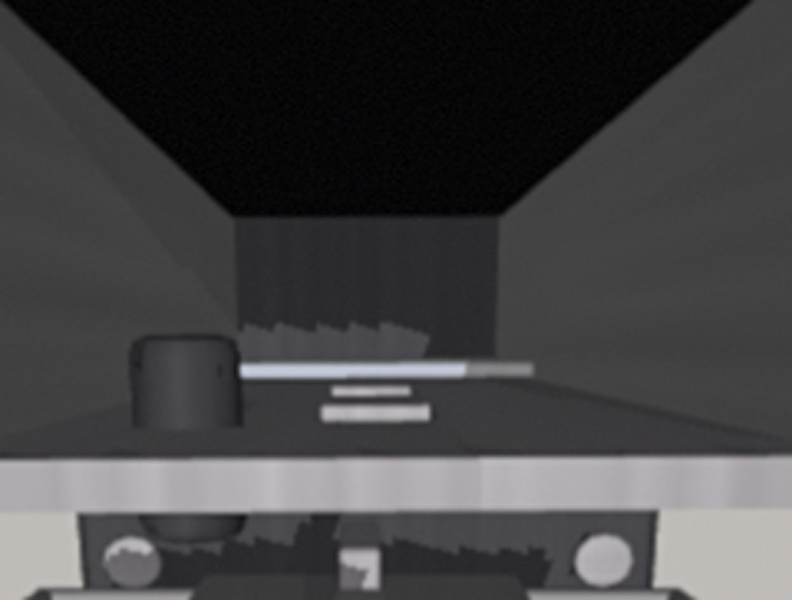

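```bash
python3 - <<'E'
from h import *
w=cams.get_image('wrist')
O=np.array([.613,-.0508,0]);a=np.radians(16.4);X=np.array([np.cos(a),np.sin(a),0]);Y=np.array([-np.sin(a),np.cos(a),0])
def f(n,p,z):
    q=atz(w,(210+p[0]/3.3,p[1]/3),z);print(n,z,((q-O)@X*1e3).round(1),((q-O)@Y*1e3).round(1))
for z in (.150,.155,.160):
  f('usill',(375.5,412),z);f('usillL',(321,420),z);f('usillR',(431,420),z); 
for z in (.102,.107,.112): f('lsill',(371,390),z);f('lsillfront',(371,395),z)
f('hook',(360,570),.174); f('hook',(360,550),.174); f('plate',(360,578),.187)
f('bartop',(390,457),.216);f('barbot',(390,510),.216)
f('basefl',(80,512),.01);f('baseR',(656,512),.01)
f('pinout',(193,540),.184)
E
```

```text
usill 0.15 4.1 0.5
usillL 0.15 3.2 5.7
usillR 0.15 3.3 -4.8
usill 0.155 4.4 0.5
usillL 0.155 3.6 5.6
usillR 0.155 3.6 -4.6
usill 0.16 4.7 0.6
usillL 0.16 3.9 5.4
usillR 0.16 3.9 -4.3
lsill 0.102 4.3 0.4
lsillfront 0.102 3.6 0.4
lsill 0.107 4.5 0.5
lsillfront 0.107 3.8 0.5
lsill 0.112 4.7 0.5
lsillfront 0.112 4.1 0.5
hook 0.174 -8.2 2.0
hook 0.174 -6.4 2.0
plate 0.187 -6.4 2.0
bartop 0.216 5.7 0.7
barbot 0.216 2.9 0.7
basefl 0.01 -26.0 58.9
baseR 0.01 -25.8 -59.0
pinout 0.184 -3.9 14.2
```

The view shows slot sills at stand y≈0.5, hooks at y≈2.0 and the strip face at x≈+3. So I'll shift y by −1.5 mm and creep forward.

Request:
{"op": "drive_tool", "data": {"targets": [[0.0004,-0.0014,0,0],[0.0029,0.0008,0,0],[0.0029,0.0008,0,0],[0.0014,0.0004,0,0],[0,0,0,0]]}}

```text
clock: 10.07
position: [0.5528, -0.0683, 0.2083]
ee_rot: [0.0, 0.99, 0.144, 0.0]
contact_force: [-0.8, -0.4, -3.4]
width: 0.0115
```

Request:
{"op": "drive_tool", "data": {"targets": [[0.001,0.0003,0,0],[0.001,0.0003,0,0],[0.001,0.0003,0,0],[0,0,0,0],[0,0,0,0]]}}

```text
clock: 10.7
position: [0.5556, -0.0675, 0.2083]
ee_rot: [0.0, 0.99, 0.143, -0.0]
contact_force: [0.5, 0.4, -2.5]
width: 0.0111
```

Request:
{"op": "drive_tool", "data": {"targets": [[0.001,0.0003,0,0],[0.001,0.0003,0,0],[0,0,0,0],[0,0,0,0],[0,0,0,0]]}}

```text
clock: 11.32
position: [0.5576, -0.0669, 0.2083]
ee_rot: [0.0, 0.99, 0.143, -0.0]
contact_force: [0.9, -0.2, -3.5]
width: 0.0111
```

Request:
{"op": "drive_tool", "data": {"targets": [[0.001,0.0003,0,0],[0.001,0.0003,0,0],[0,0,0,0],[0,0,0,0],[0,0,0,0]]}}

```text
clock: 11.95
position: [0.5596, -0.0663, 0.2083]
ee_rot: [0.0, 0.99, 0.143, -0.0]
contact_force: [-1.3, -0.6, -2.1]
width: 0.0111
```

Request:
{"op": "drive_tool", "data": {"targets": [[0.001,0.0003,0,0],[0.001,0.0003,0,0],[0,0,0,0],[0,0,0,0],[0,0,0,0]]}}

```text
clock: 12.58
position: [0.5615, -0.0657, 0.2083]
ee_rot: [0.0, 0.99, 0.143, -0.0]
contact_force: [-0.7, -0.7, -2.3]
width: 0.0109
```

Request:
{"op": "drive_tool", "data": {"targets": [[0.001,0.0003,0,0],[0.001,0.0003,0,0],[0,0,0,0],[0,0,0,0],[0,0,0,0]]}}

```text
clock: 13.2
position: [0.562, -0.0655, 0.2082]
ee_rot: [0.0, 0.99, 0.144, -0.002]
contact_force: [-5.7, -2.4, 0.2]
width: 0.0112
```

Request:
{"op": "drive_tool", "data": {"targets": [[0.001,0.0003,0,0],[0,0,0,0],[0,0,0,0],[0,0,0,0],[0,0,0,0]]}}

```text
clock: 13.82
position: [0.5622, -0.0654, 0.2082]
ee_rot: [0.0, 0.99, 0.144, -0.003]
contact_force: [-7.1, -3.1, 1.3]
width: 0.0112
```

Request:
{"op": "drive_tool", "data": {"targets": [[-0.002,-0.0006,0,0],[0,0,-0.002,0],[0,0,-0.001,0],[0.0015,0.0004,0,0],[0,0,0,0]]}}

```text
clock: 14.45
position: [0.564, -0.065, 0.2052]
ee_rot: [0.0, 0.99, 0.144, -0.0]
contact_force: [-2.4, -1.4, -1.5]
width: 0.0112
```

Request:
{"op": "drive_tool", "data": {"targets": [[0.001,0.0003,0,0],[0,0,0,0],[0,0,0,0],[0,0,0,0],[0,0,0,0]]}}

```text
clock: 15.08
position: [0.565, -0.0647, 0.2052]
ee_rot: [0.0, 0.99, 0.143, -0.0]
contact_force: [-2.7, -1.2, -2.4]
width: 0.011
```

Lowering by 3 mm lets the hooks pass the earlier stop, so I'll continue gently.

Request:
{"op": "drive_tool", "data": {"targets": [[0.001,0.0003,0,0],[0.001,0.0003,0,0],[0,0,0,0],[0,0,0,0],[0,0,0,0]]}}

```text
clock: 15.7
position: [0.567, -0.0641, 0.2052]
ee_rot: [0.0, 0.99, 0.143, -0.0]
contact_force: [-4.3, -2.1, -2.9]
width: 0.0114
```

Request:
{"op": "drive_tool", "data": {"targets": [[0.001,0.0003,0,0],[0.001,0.0003,0,0],[0,0,0,0],[0,0,0,0],[0,0,0,0]]}}

```text
clock: 16.32
position: [0.5687, -0.0635, 0.2052]
ee_rot: [0.0, 0.99, 0.144, -0.0]
contact_force: [-5.1, -2.4, -3.3]
width: 0.0114
```

Request:
{"op": "drive_tool", "data": {"targets": [[0.001,0.0003,0,0],[0,0,0,0],[0,0,0,0],[0,0,0,0],[0,0,0,0]]}}

```text
clock: 16.95
position: [0.5695, -0.0634, 0.2052]
ee_rot: [0.0, 0.99, 0.144, -0.001]
contact_force: [-5.9, -2.7, -1.9]
width: 0.011
```

Request:
{"op": "drive_tool", "data": {"targets": [[0.001,0.0003,0,0],[0,0,0,0],[0,0,0,0],[0,0,0,0],[0,0,0,0]]}}

```text
clock: 17.58
position: [0.5696, -0.0633, 0.2052]
ee_rot: [0.0, 0.99, 0.144, -0.002]
contact_force: [-7.4, -4.2, -1.4]
width: 0.0112
```

Request:
{"op": "drive_tool", "data": {"targets": [[0.001,0.0003,0,0],[0,0,0,0],[0,0,0,0],[0,0,0,0],[0,0,0,0]]}}

```text
clock: 18.2
position: [0.5698, -0.0633, 0.2052]
ee_rot: [0.0, 0.99, 0.144, -0.003]
contact_force: [-10.5, -4.6, 0.6]
width: 0.0107
```

The plate is now against the strip. I'll ease the pressure slightly and push down.

Request:
{"op": "drive_tool", "data": {"targets": [[-0.0007,-0.0002,0,0],[0,0,-0.002,0],[0,0,-0.002,0],[0,0,-0.002,0],[0,0,0,0]]}}

```text
clock: 18.82
position: [0.5696, -0.063, 0.1997]
ee_rot: [0.0, 0.99, 0.144, -0.002]
contact_force: [-8.8, -3.3, 1.5]
width: 0.0112
```

Request:
{"op": "drive_tool", "data": {"targets": [[0,0,-0.001,0],[0,0,-0.001,0],[0,0,0,0],[0,0,0,0],[0,0,0,0]]}}

```text
clock: 19.45
position: [0.5696, -0.0629, 0.1973]
ee_rot: [-0.0, 0.99, 0.144, -0.002]
contact_force: [-8.2, -3.5, -0.3]
width: 0.0113
```

Hooked: it slides down freely. I'll carry on to the stop.

Request:
{"op": "drive_tool", "data": {"targets": [[0,0,-0.001,0],[0,0,-0.001,0],[0,0,0,0],[0,0,0,0],[0,0,0,0]]}}

```text
clock: 20.08
position: [0.5696, -0.0628, 0.1958]
ee_rot: [-0.0, 0.99, 0.144, -0.002]
contact_force: [-9.3, -2.9, 3.2]
width: 0.0114
```

Request:
{"op": "drive_tool", "data": {"targets": [[0,0,-0.001,0],[0,0,-0.001,0],[0,0,0,0],[0,0,0,0],[0,0,0,0]]}}

```text
clock: 20.7
position: [0.5696, -0.0628, 0.1948]
ee_rot: [0.0, 0.99, 0.144, -0.002]
contact_force: [-10.9, -3.0, 9.5]
width: 0.0113
```

Request:
{"op": "drive_tool", "data": {"targets": [[0,0,-0.001,0],[0,0,0,0],[0,0,0,0],[0,0,0,0],[0,0,0,0]]}}

```text
clock: 21.32
position: [0.5696, -0.0629, 0.1947]
ee_rot: [0.0, 0.99, 0.144, -0.001]
contact_force: [-12.2, -2.7, 12.2]
width: 0.0112
```

Request:
{"op": "drive_tool", "data": {"targets": [[-0.001,-0.0003,-0.001,0],[0,0,-0.001,0],[0,0,0,0],[0,0,0,0],[0,0,0,0]]}}

```text
clock: 21.95
position: [0.5693, -0.0629, 0.1944]
ee_rot: [0.0, 0.99, 0.144, -0.0]
contact_force: [-13.5, -0.8, 20.4]
width: 0.0112
```

```bash
python3 - <<'E'
from h import *
w=snap('wrist','wrist8.png'); s=sensors.get_state(); print(s['position'],s['contact_force'])
cv2.imwrite('pics/c8.png',cv2.resize(w['color'][60:300,190:450],None,fx=2.5,fy=2.5,interpolation=2)[:600,:,::-1])
E
```

```text
[ 0.56933761 -0.06290832  0.19442852] [-13.65243593  -1.5944952   20.56774686]
```

View pics/c8.png

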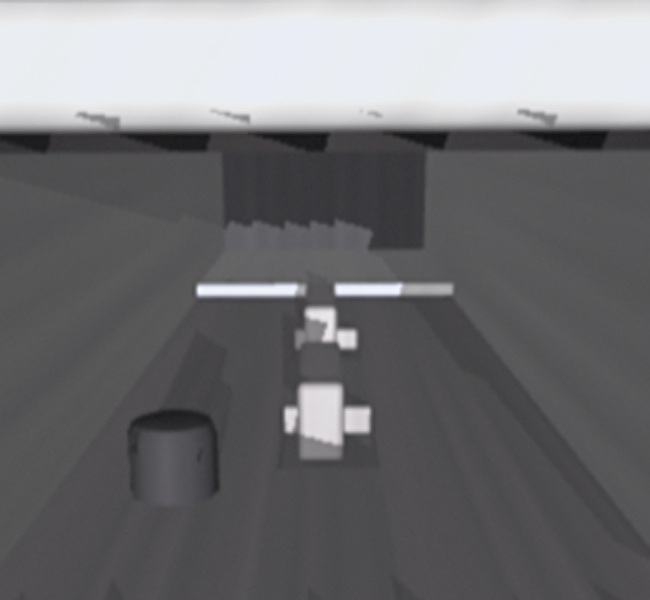

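The interior view shows both hook tabs through the slots, with their necks on the sills (slots near (322,338) and (322,420)) and the pin at (172,455). I'll relieve the force, open, and retreat back and up.

Request:
{"op": "drive_tool", "data": {"targets": [[-0.0005,-0.0002,0.001,0],[0,0,0.0005,0],[0,0,0,0],[0,0,0,0],[0,0,0,0]]}}

```text
clock: 22.62
position: [0.5694, -0.0629, 0.1945]
ee_rot: [0.0, 0.99, 0.144, 0.0]
contact_force: [-9.5, 0.2, 12.7]
width: 0.0109
```

Request:
{"op": "drive_tool", "data": {"targets": [[0,0,0,0],[0,0,0,0],[0,0,0,0],[0,0,0,0],[0,0,0,0]], "jaw": 0.04}}

```text
clock: 23.25
position: [0.5701, -0.0632, 0.1916]
ee_rot: [-0.0, 0.99, 0.143, 0.0]
contact_force: [0.5, -0.7, 0.3]
width: 0.0399
```

Request:
{"op": "drive_tool", "data": {"targets": [[0,0,0.005,0],[0,0,0.015,0],[0,0,0.025,0],[-0.01,-0.003,0.03,0],[-0.015,-0.004,0.03,0]]}}

```text
clock: 23.88
position: [0.5451, -0.0704, 0.2989]
ee_rot: [0.0, 0.99, 0.144, 0.001]
contact_force: [-0.2, -0.2, 0.4]
width: 0.0402
```

```bash
python3 - <<'E'
from h import *
w=snap('wrist','wrist9.png');t=snap('scene','scene9.png'); s=sensors.get_state(); print(s['position'],s['contact_force'])
for c in ('wrist','scene'):
  for q in ('bracket','bracket_hooks'):
    for d in spotter.landmark_of(q,c)[:4]:
      if abs(d['point'][1]+.05)<.05: print(c,q,np.round(d['point'],4),round(d['score'],2))
out=np.zeros((480,800,3),np.uint8)
out[:480,:400]=cv2.resize(w['color'][40:420,170:487],(400,480));out[:400,400:]=cv2.resize(t['color'][150:310,270:430],(400,400),interpolation=2)
cv2.imwrite('pics/c9.png',out[:,:,::-1])
E
```

```text
[ 0.54547871 -0.07082046  0.3016565 ] [ 0.50252782 -0.06188298  0.23517559]
wrist bracket [ 0.6152 -0.0516  0.0849] 0.82
wrist bracket_hooks [ 0.62   -0.0473  0.1016] 0.69
scene bracket [ 0.6159 -0.0457  0.0853] 0.73
scene bracket_hooks [ 0.6224 -0.0453  0.1041] 0.68
```

View pics/c9.png

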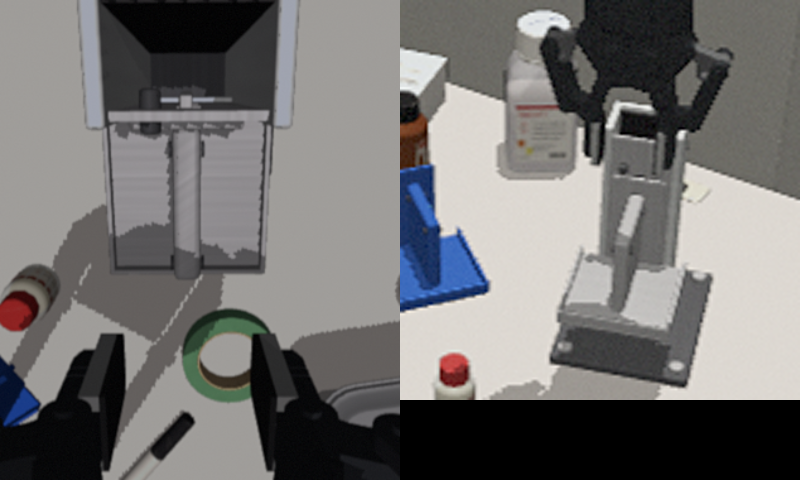

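Request:
{"op": "drive_tool", "data": {"targets": [[-0.02,-0.005,0.02,0],[-0.03,-0.03,0.02,0],[-0.03,-0.03,0.02,0],[0,-0.03,0,0],[0,0,0,0]]}}

```text
clock: 24.8
position: [0.4649, -0.1667, 0.3559]
ee_rot: [-0.0, 0.99, 0.142, -0.001]
contact_force: [-0.5, 0.9, 0.4]
width: 0.0399
```

```bash
python3 - <<'E'
from h import *
w=snap('wrist','wrist10.png');t=snap('scene','scene10.png'); s=sensors.get_state(); print(s['position'],s['contact_force'])
out=np.zeros((600,800,3),np.uint8)
c=proj(w,[.613,-.05,.18]).astype(int);print(c)
y,x=max(c[1]-60,0),max(c[0]-70,0);out[:400,:400]=cv2.resize(w['color'][y:y+140,x:x+140],(400,400),interpolation=2)
out[:600,450:]=cv2.resize(t['color'][185:305,330:400],None,fx=5,fy=5,interpolation=2)
cv2.imwrite('pics/c10.png',out[:,:,::-1])
E
```

```text
[ 0.46490935 -0.16487109  0.35567819] [ 0.42554788  0.26942039 -0.20807958]
[183 -77]
```

View pics/c10.png

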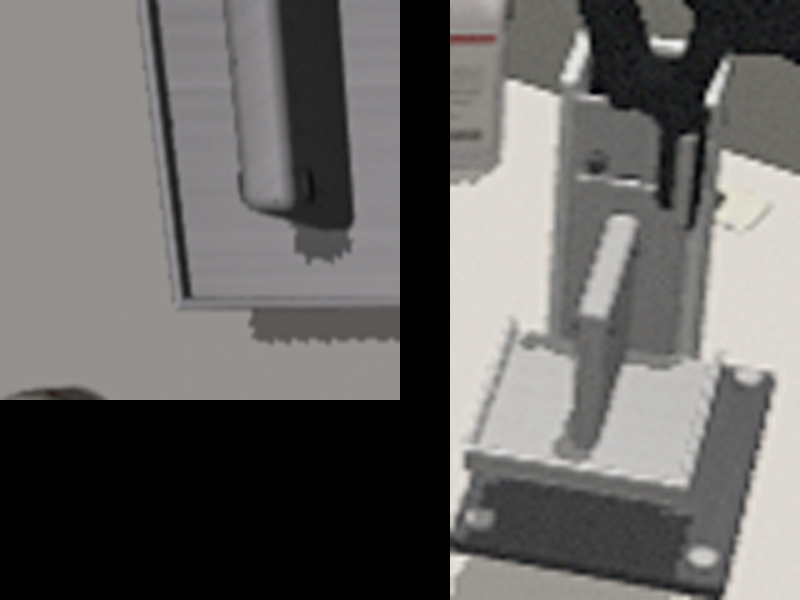

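The pin shows at (597,161), the same appearance as before hanging, so it has popped out. The plate's top edge is just below it at row 180, and the bracket is level and against the strip.

```bash
python3 -c "
from rig import manip; print(manip.sign_off())"
```

```text
the job is handed in; nothing more can be done
None
```

The steel bracket is hung on the upright, released, and the job is handed in at about 25 s of robot time.

- **Finding the slots:** the first press, with the bracket's foot at about z = 99 mm, was blocked at under 8 N. I backed off and lowered it 3 mm, and the hooks went in. The plate then met the strip with at most about 12 N of push.
- **Seating:** I pushed it down about 10.5 mm until it stopped, with about 20 N on the wrist.
- **Last checks:**
  - From inside the channel, both hooks were through the slots with their necks on the sills.
  - After release, the camera showed the pin standing out just above the plate's top edge.
  - The networks put the bracket's foot at z ≈ 85 mm. That agrees with the arm's own reading within 1 mm and puts the strip about 5 mm below nominal.
  - The wrist force read about zero, with the gripper well clear.
- **Disagreements and gaps:**
  - Early side-to-side slot estimates differed by about 5 mm between cameras, which a closer wrist view settled.
  - My picture estimate of the slot height was about 2–4 mm too high, which felt contact corrected.
  - I did not measure the bottles, tape or dish again, but no contact with them showed at any point.
- **Picture budget:** I viewed 11 pictures, one over budget, to confirm the pin.

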